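# Set out a fresh round soap from the tilting carousel

### The job

Lift the upper soap bowl straight off its nested stack and stand it on the shelf under the pouring lip of the soap carousel. Turn the carousel's wheel until the compartment with the round soap faces the lip, then tip the carousel (pressing down a thumb plate beside the lip does it) so that the round soap slides into the bowl, and let the carousel come back level. Do not touch any soap yourself; keep the two other soaps in the carousel, and leave the spare bowl and the other things on the shelf where they are.

Things in the scene. Friction and masses are not known exactly. Their poses are not given: they have to be found in the camera images.
- bowl_c (a point): The bowl to use: the upper of two identical footed round steel bowls, nested; 58 mm high, 200 g. Point: on its axis, 29 mm above its underside. Foot 63 mm across, 22 mm high. Inner floor 28 mm up, 70 mm across. It stands on the spare's inner floor, so its rim is 86 mm above the shelf.
- bowl_rim (a point): Centre of that bowl's mouth, 29 mm above bowl_c. Rim 120 mm outer, 106 mm inner diameter; wall 7 mm thick, almost upright in its top 24 mm (outer diameter 110 mm at the bottom of that), flaring in to the foot below. Nested, it stands 28 mm proud of the spare's rim; its wall can be pinched from above anywhere round the rim, one finger inside, in its top 20 mm.
- spare_bowl_c (a point): The lower, identical bowl, standing on the shelf; it stays. The point lies on its axis, 29 mm above the shelf.
- hub (a point): Carousel: white round tray 221 mm across, open on top, between two steel cheeks, with a bamboo wheel of four open compartments. Point: on the wheel's axis at the wheel's floor, 145 mm above the shelf when level. Axes (tilt with the tray): -x to the pouring lip, z the wheel's axis. Rim wall: inner radius 105 mm, top 36 mm over this floor, open only at the lip, where the gap of 120 mm narrows to 80.
- stand: The carousel's fixed steel stand; origin on the shelf under the wheel's axis, -x to the lip. Its flat foot, 8 mm high, reaches 75 mm from the axis on the lip side, 105 mm on the other side and 130 mm to each side. Cheeks 60 mm wide stand 120 to 128 mm to each side of the axis, 195 mm high.
- wheel (a joint): Wheel angle in the tray, rad, anticlockwise from above positive; at 0 the compartments face lip, sides and back exactly. Turns over half a turn either way and stays where left (friction 0.06 N m). Four vanes at right angles, 5 mm thick, 34 mm high over the floor, to 103 mm radius; hub 38 mm wide, its steel knob's top 205 mm above the shelf. At the start one soap in each but the compartment at the lip: empty.
- wheel_empty (a point): Middle of the floor of the compartment that is empty at the start, 64 mm from the wheel's axis; turns with the wheel. A shut gripper's fingertips can be let down into it to push a vane round by its side.
- tray (a joint): Tip angle of the tray, rad: 0 level, to 0.60 lip down. The level tilt axis crosses the wheel's axis 20 mm above hub, square to the lip's direction. A damped spring returns the tray to level when let go (0.25 N m at level, 0.55 tipped: 3 to 9 N on a thumb plate). The round soap starts to slide between 0.2 and 0.4 rad and takes a second or so to leave.
- lip (a point): Middle of the pouring lip's outer edge, 131 mm from the wheel's axis, 144 mm above the shelf when level; 80 mm wide. At 0.5 rad it moves 27 mm back and down to 85 mm. A bowl whose axis stands 10 to 40 mm beyond this level point, on the line from the hub, catches the soap. It is then partly under the lip: hold it by its far side, set it down farther out and slide it in, the gripper clear of the lip.
- thumb_left (a point): Middle of the top of one of two flat white thumb plates, 42 x 42 mm, on the tray's rim to either side of the lip: here the hub's +y side, 90 mm ahead of the tilt axis, 83 mm aside, 183 mm above the shelf when level. Pressed straight down by 42 mm it tips the tray to about 0.5 rad.
- thumb_right (a point): The same on the hub's -y side; either plate may be pressed.
- soap_round_c (a point): Centre of the round soap, a cream-coloured puck 58 mm across and 26 mm high lying flat in one of the compartments, slippery film-wrapped, 70 g. It is the one to set out.
- soap_square_c (a point): Centre of a square soap of the same colour, 48 x 48 x 26 mm, in another compartment; it stays there.
- soap_long_c (a point): Centre of an oblong soap of the same colour, 60 x 36 x 26 mm, in another compartment; it stays there.
- dispenser: Empty clear plastic push-top foaming dispenser, 70 mm across, 168 mm high; origin under its centre. Leave alone.
- nail_brush: Wooden nail brush with a bow handle, 95 x 42 x 46 mm; origin under its centre. Leave alone.
- tin: Closed round stainless steel tin, 84 mm across, 37 mm high; origin under its centre. Leave alone.
- toothbrush_case: Yellow toothbrush in a clear travel case, 205 x 32 x 23 mm, long along its x; origin under its centre. Leave alone.
- tumbler: Ceramic tumbler, 76 mm across, 100 mm high; origin under its centre. Leave alone.
- lotion: White lotion bottle, 56 mm across, 150 mm high; origin under its centre. Leave alone.
Mind the look-alikes: they are no part of the job. What is shaped like the part that bears bowl_c but orange or yellow is not meant.

How it is judged:
On the way, in this order (a step that is already met when the one before it is completed fails the run):
1. the upper bowl is lifted straight up out of the spare bowl: at least 40 mm above its nested place, upright within 0.3 rad (z of bowl_c in the frame of spare_bowl_c above 0.068 m and angle between bowl_c's own z axis and vertical below 0.3 rad), for 0.1 s.
2. the bowl stands on the shelf under the lip (axis within 75 mm of the lip's edge) and the round soap faces the lip (within 35 mm of the middle), the carousel still level (height (world z) of bowl_c below 0.033 m and angle between bowl_c's own z axis and vertical below 0.1 rad and horizontal distance between bowl_c and lip below 0.075 m and x of soap_round_c in the frame of hub below -0.03 m and y of soap_round_c in the frame of hub between -0.035 and 0.035 m and value of joint tray below 0.06 rad), for 0.2 s.
3. the carousel is tipped by more than 0.25 rad (value of joint tray above 0.25 rad), for 0.1 s.
At the end, for the whole second after the job is handed in: The round soap lies in the bowl (its centre within 40 mm of the bowl's axis and at most 40 mm above the bowl's mid-height), the bowl stands upright on the shelf (within 0.1 rad and 4 mm), the carousel is level again (below 0.05 rad), the square and the oblong soap lie in the carousel (horizontal distance between soap_round_c and bowl_c below 0.04 m and z of soap_round_c in the frame of bowl_c between 0 and 0.04 m and height (world z) of bowl_c below 0.033 m and angle between bowl_c's own z axis and vertical below 0.1 rad and value of joint tray below 0.05 rad and horizontal distance between each of soap_square_c, soap_long_c and hub below 0.095 m and z of soap_square_c in the frame of hub between 0 and 0.04 m and z of soap_long_c in the frame of hub between 0 and 0.04 m); the robot touches nothing.
It fails at once if the robot touches a soap (contact force between any of the arm, the fingers and soap_round above 0.3 N or contact force between any of the arm, the fingers and soap_square above 0.3 N or contact force between any of the arm, the fingers and soap_long above 0.3 N).
It fails at once if the spare bowl is shifted by more than 25 mm (distance of spare_bowl_c from where it was at the start of the episode above 0.025 m).
It fails at once if another thing on the shelf is shifted by more than 25 mm (distance of any of dispenser, nail_brush, tin, toothbrush_case, tumbler, lotion from where it was at the start of the episode above 0.025 m).
It also fails if it takes over 56 s, if anything falls off the work surface, if the arm or the gripper's body presses on something with over 40 N, if the wrist force passes 120 N, or if a joint passes its speed limit or range.

### The arm

A 6-joint arm with a two-finger parallel gripper is mounted at the origin on the work surface. World frame = base frame: x ahead of the robot, y to its left, z up, the work surface at z = 0. Lengths are in m, angles in rad, forces in N, time in s.
With the tool pointing down it reaches from about 0.425 to 0.925 m from the base axis. Payload 12.5 kg.
Tool frame: the origin (TCP) lies at the very end of the fingers, on their centre line; the grasp point (between the pads) lies 19 mm behind it (bot.grip_point_offset is the z of the grasp point in the tool frame, in m); z points along the fingers, x is the direction in which the jaws open and shut, and the axes are right-handed (so a half turn about z gives the same grasp; the last joint's range is limited). The gripper opens to 85 mm and grips with 20 to 120 N. Pads are 22 mm wide; open, the fingers measure 114 mm over their backs; the gripper's body (76 mm by 85 mm) begins 54 mm behind the grasp point. The pads swing forward as they close: fully open they stand 13 mm farther back than shut.
Start: joints at [-1.277, 0.491, 1.559, -0, 1.092, -0.106], TCP at [0.243, -0.576, 0.231] pointing down, gripper open.
Joint ranges: [-3.1, 3.1], [-0.84, 2.19], [0.05, 2.79], [-1.13, 4.28], [0.06, 2.93], [-2.69, 2.69]. Speed limits (rad/s): [2.22, 2.22, 2.79, 3.14, 3.14, 3.14].

### API

Orientations are given as a unit quaternion [w, x, y, z].
In Python, from plant import bot gives the robot as it stands. The module is installed in compiled form; this text tells all that it offers. Calls block until the motion is done:
- bot.move_ptp(position, orientation): joint-space move of the TCP to a pose.
- bot.move_l(position, max_speed=0.15, attitude=None): straight line of the TCP; attitude=None keeps the orientation; max_speed is the mean speed in m/s.
- bot.set_joints(angles): joint-space move.
- bot.gripper_to(opening, grasp_force=None): finger opening in m; grasp_force is the grip in N (None keeps the last); returns when the fingers have stopped.
- bot.dwell(seconds).
- bot.solve_ik(position, orientation): joint angles nearest the present ones, or None.
- bot.read_state(): the state.
- bot.camera(name): name is "side" or "top" or "wrist"; returns a dict with "pixels" (384x512x3 uint8, red, green, blue), "vfov" (degrees; the focal length in pixels is half the picture's height over the tangent of half this angle, whatever the lens; pixels are square), "cx", "cy" (the principal point, pixels), "distortion" ([k1, k2, p1, p2, k3] as OpenCV has them; the pictures are not rectified), "pose" (4x4, takes a point from camera to world coordinates). Camera axes: x right, y up, looking along -z (the intrinsics and any distortion apply to the point x, -y, -z); pixel columns grow to the right and rows downward; lengths in m; the calibration is good to about 2 mm. A picture is of the moment at which its call begins. There is no depth.
A pose or a line that the arm cannot do raises bot.Unreachable and nothing moves.
- bot.close_job(): hands the job in, once; it reports no verdict.
The state is a dict: "time_s": time; "joint_positions": joint angles; "dq": joint speeds; "joint_efforts": joint torques, N m; "ee_pos": TCP position; "tcp_rot": TCP orientation; "ft_force": force on the tool from outside, world axes, zero at the start; "moment": the same for the moment, N m; "opening": finger opening in m.
Only numpy, scipy, OpenCV 4.12 (cv2) and the standard library are available. Lean on these libraries where they do the work, as an engineer would, in place of code of your own. Each camera call takes 0.05 s, during which the arm holds its last target. There are 200 camera calls.

## Working session

There is one attempt and no reset: what is moved stays moved. The work goes in short steps, each a Python script; the robot and the scene stay as the last script left them, time stands still between calls to the robot, and variables do not carry over. Pictures are saved under pics/ and viewed, about 8 in all and at most 12, crops included, and the job is handed in when it is done.

```bash
mkdir -p pics
cat > h.py <<'E'
import numpy as np, cv2
from plant import bot
def shot(n,fn=None):
    c=bot.camera(n)
    if fn: cv2.imwrite('pics/'+fn,cv2.cvtColor(c['pixels'],cv2.COLOR_RGB2BGR))
    return c
def K(c):
    f=192/np.tan(np.radians(c['vfov'])/2)
    return np.array([[f,0,c['cx']],[0,f,c['cy']],[0,0,1.]])
def ray(c,uv):
    p=cv2.undistortPoints(np.array([[uv]],float),K(c),np.array(c['distortion'],float))[0,0]
    T=np.array(c['pose']); d=T[:3,:3]@np.array([p[0],-p[1],-1.]); return T[:3,3],d/np.linalg.norm(d)
def onz(c,uv,z):
    o,d=ray(c,uv); return o+d*(z-o[2])/d[2]
def proj(c,P):
    T=np.array(c['pose']); q=T[:3,:3].T@(np.array(P,float)-T[:3,3]); q=q*[1,-1,-1]
    return cv2.projectPoints(q.reshape(1,3),np.zeros(3),np.zeros(3),K(c),np.array(c['distortion'],float))[0][0,0]
E
python3 - <<'E'
from h import *
a=shot('top','top0.png');b=shot('side','side0.png')
for c in(a,b):print(c['vfov'],np.round(c['pose'],3).tolist(),c['distortion'])
print(bot.read_state()['time_s'],bot.grip_point_offset)
E
```

```text
44.184390457676315 [[-0.015, 0.991, -0.135, 0.37], [-1.0, -0.015, 0.007, 0.034], [0.005, 0.135, 0.991, 1.535], [0.0, 0.0, 0.0, 1.0]] [-0.18835093  0.          0.          0.          0.        ]
47.137536705333325 [[-0.952, 0.19, -0.24, 0.245], [-0.306, -0.548, 0.779, 1.06], [0.016, 0.815, 0.58, 0.874], [0.0, 0.0, 0.0, 1.0]] [-0.05417887  0.          0.          0.          0.        ]
0.1 -0.0187
```

View pics/top0.png

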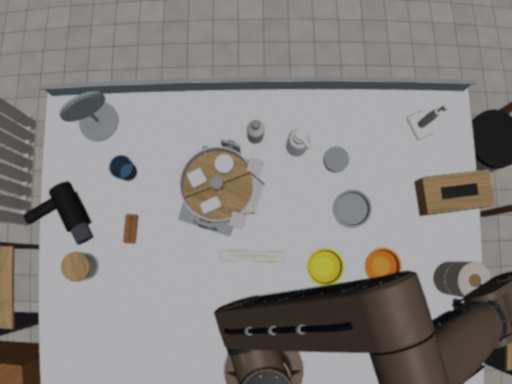

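View pics/side0.png

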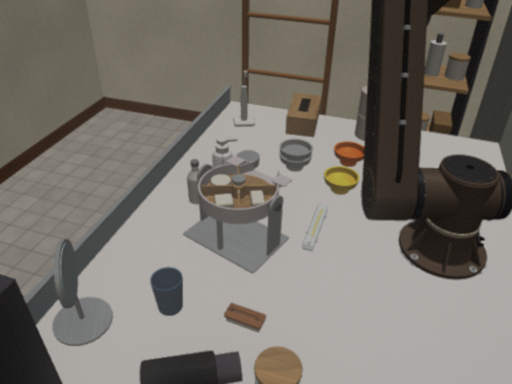

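The top view shows candidates for the bowl: grey nested bowls (351,209), yellow (325,267), orange (382,265) and the tin (336,159). I choose the grey steel stack at (351,209). The carousel is at (217,185) with its thumb plates at (255,166) and (238,220). I'll check this in a close crop.

Run:
```python
import cv2,numpy as np
a=cv2.imread('pics/top0.png');b=cv2.imread('pics/side0.png')
x=cv2.resize(a[120:250,160:390],None,fx=3.45,fy=3.45,interpolation=cv2.INTER_CUBIC)[:,:793]
cv2.imwrite('pics/crop1.png',x)
```

```text
(no output)
```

View pics/crop1.png

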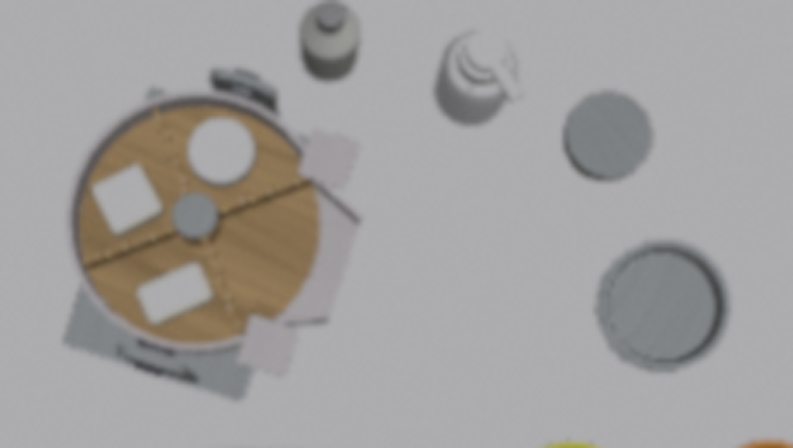

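The crop confirms the grey nested pair: upper rim centre at crop (661,306), wall visible. In the carousel, the round soap is at crop (221,150), the empty compartment faces the lip, and the wheel is a few degrees clockwise off. Turning the wheel clockwise by about 83° brings the round soap to the lip. Next I compute the positions.

Run:
```python
from h import *
a=shot('top');b=shot('side','s1.png')
f=lambda u,v:(160+u/3.45,120+v/3.45)
P=lambda u,v,z:onz(a,f(u,v),z)
knob=P(196,215,.205);t1=P(329,160,.183);t2=P(269,346,.183);bowl=P(661,306,.086)
print('knob',knob,'tl',t2,'tr',t1,'bowl',bowl)
d=t1-t2;L=np.array([d[1],-d[0]]) ;L/=np.linalg.norm(L);m=(t1+t2)/2
print('sep',np.linalg.norm(d),'L',L,np.degrees(np.arctan2(L[1],L[0])),'mid-knob',(m-knob)[:2]@L,(m-knob)[:2]@[-L[1],L[0]])
for n,p in(('v1a',(83,267)),('v1b',(310,182)),('v2a',(160,105)),('v2b',(237,320))):
    e=P(*p,.179)-knob;print(n,np.degrees(np.arctan2(e[1],e[0])),np.linalg.norm(e[:2]))
for n,p in(('round',(221,150)),('sq',(127,199)),('long',(175,293))):
    e=P(*p,.171)-knob;print(n,np.degrees(np.arctan2(e[1],e[0])),np.linalg.norm(e[:2]))
for q in(knob,t1,t2,bowl):print(proj(b,q))
print(onz(a,(252,256),.02),onz(a,(325,267),.05),onz(a,(336,159),.037),onz(a,(299,142),.16))
# bowl contour check: circle by canny/hough around
g=cv2.cvtColor(a['pixels'],cv2.COLOR_RGB2GRAY)[165:255,305:400]
h=cv2.HoughCircles(cv2.resize(g,None,fx=4,fy=4,interpolation=cv2.INTER_CUBIC),cv2.HOUGH_GRADIENT,1.5,200,param1=80,param2=30,minRadius=50,maxRadius=90)
if h is not None:
  for x,y,r in h[0]:print('hough',x/4+305,y/4+165,r/4,onz(a,(x/4+305,y/4+165),.086))
```

```text
knob [0.57796706 0.12727117 0.205     ] tl [0.47056137 0.0688072  0.183     ] tr [0.62663868 0.01653348 0.183     ] bowl [ 0.50782824 -0.28142096  0.086     ]
sep 0.16459850636180906 L [-0.31758322 -0.9482304 ] -108.51683114407479 mid-knob 0.089547556525746 -0.0009789104978527897
v1a 111.69016862443927 0.1045905133051293
v1b -71.94572153849425 0.09936097124437902
v2a 17.967710532576604 0.10434248051923944
v2b -159.41555777409246 0.09081321888482637
round -17.420864048816664 0.06391376263632095
sq 71.89333857311549 0.06419308024240744
long 161.42988384822578 0.06412729005216496
[239.56932958 176.56631999]
[236.58566698 159.94129892]
[282.94874024 179.12281203]
[296.65745259 147.18043898]
[0.36800092 0.02975465 0.02      ] [ 0.32924737 -0.19813831  0.05      ] [ 0.67545895 -0.2478645   0.037     ] [ 0.70341273 -0.11536219  0.16      ]
hough 352.8125 208.6875 16.7 [ 0.50778475 -0.2852738   0.086     ]
```

Run:
```python
import cv2
b=cv2.imread('pics/side0.png')
cv2.imwrite('pics/crop2.png',cv2.resize(b[120:270,160:360],None,fx=4,fy=4,interpolation=cv2.INTER_CUBIC))
```

```text
(no output)
```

View pics/crop2.png

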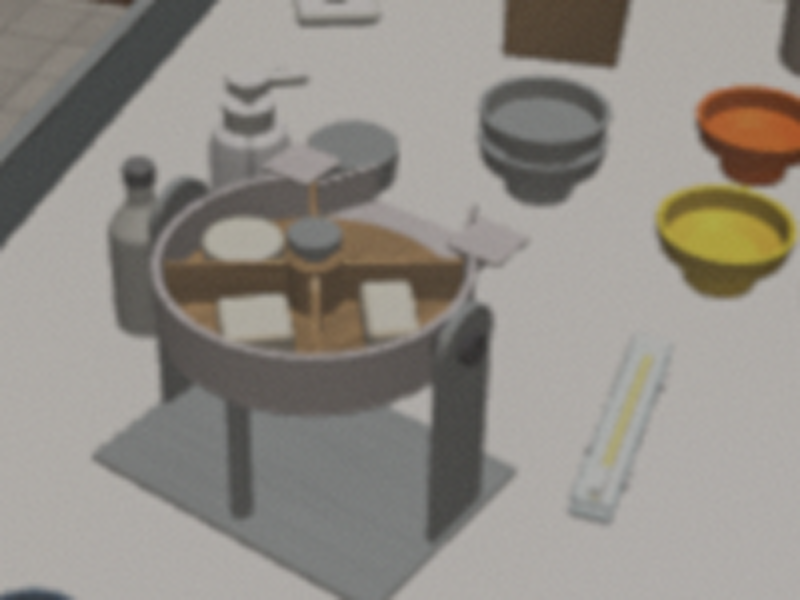

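The side view agrees: the grey stack is visibly two rims at crop (543,113). I now go above the rim's lip-direction side and take one close look.

```bash
cat >> h.py <<'E'
from scipy.spatial.transform import Rotation as Ro
hub=np.array([.578,.1272]); A=np.radians(-108.5); L=np.array([np.cos(A),np.sin(A)]); S=np.array([-L[1],L[0]])
def q(phi):
    c,s=np.cos(phi),np.sin(phi); x=Ro.from_matrix(np.array([[c,s,0],[s,-c,0],[0,0,-1]])).as_quat(); return [x[3],x[0],x[1],x[2]]
def p3(xy,z): return [float(xy[0]),float(xy[1]),float(z)]
def st(*k):
    s=bot.read_state(); print('t',round(s['time_s'],2),np.round(s['ee_pos'],4),'F',np.round(s['ft_force'],1),'open',round(s['opening'],4)); return s
E
python3 - <<'E'
from h import *
bc=np.array([.5078,-.283]); g=bc+.0565*L
for k in (0,np.pi):
    print(k,[None if (j:=bot.solve_ik(p3(xy,z),q(A+k))) is None else np.round(j,2).tolist() for xy,z in((g,.16),(g,.066),(hub+.28*L,.05),(hub+.212*L,.04))])
s=bot.read_state();j=bot.solve_ik(p3(g,.16),q(A)) is not None
ks=[k for k in(0,np.pi) if bot.solve_ik(p3(g,.19),q(A+k)) is not None]
print(ks)
k=min(ks,key=lambda k:abs(bot.solve_ik(p3(g,.19),q(A+k))[5]))
bot.move_ptp(p3(g,.19),q(A+k)); bot.gripper_to(.05)
c=shot('wrist','w1.png'); st(); print(k,c['vfov'],np.round(c['pose'],3).tolist(),proj(c,p3(bc,.086)))
for a in np.arange(0,6.28,np.pi/4): print(proj(c,p3(bc+.06*np.array([np.cos(a),np.sin(a)]),.086)).round())
E
```

```text
0 [[-0.71, 0.53, 1.71, -0.0, 0.9, 1.18], [-0.71, 0.65, 1.78, -0.0, 0.7, 1.18], [-0.41, 0.6, 2.01, -0.0, 0.53, 1.49], [-0.27, 0.63, 1.99, -0.0, 0.52, 1.62]]
3.141592653589793 [[-0.71, 0.53, 1.71, -0.0, 0.9, -1.96], [-0.71, 0.65, 1.78, -0.0, 0.7, -1.96], [-0.41, 0.6, 2.01, -0.0, 0.53, -1.65], [-0.27, 0.63, 1.99, -0.0, 0.52, -1.52]]
[0, 3.141592653589793]
t 1.99 [ 0.4898 -0.3367  0.19  ] F [ 0.5 -0.   0.7] open 0.05
0 61.93672136477989 [[-0.318, 0.899, 0.302, 0.569], [-0.948, -0.302, -0.101, -0.363], [0.0, -0.318, 0.948, 0.333], [0.0, 0.0, 0.0, 1.0]] [187.94179622 187.88821421]
[158. 117.]
[118. 156.]
[122. 210.]
[162. 246.]
[214. 250.]
[254. 218.]
[258. 165.]
[218. 121.]
```

View pics/w1.png

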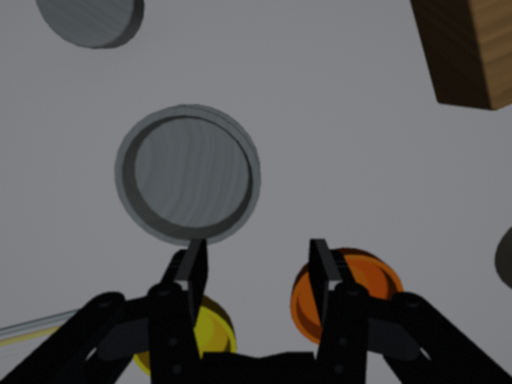

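Run:
```python
from h import *
c=shot('wrist'); im=cv2.cvtColor(c['pixels'],cv2.COLOR_RGB2BGR)[90:270,90:290]
o=cv2.resize(im,None,fx=3.3,fy=3.3,interpolation=cv2.INTER_CUBIC)
bc=np.array([.5085,-.285])
for d,z,col in((.06,.086,(0,0,255)),(.053,.086,(0,255,0)),(.06,.058,(255,0,0))):
    for a in np.arange(0,6.28,.15):
        p=(proj(c,p3(bc+d*np.array([np.cos(a),np.sin(a)]),z))-[90,90]+.5)*3.3
        cv2.circle(o,tuple(int(v) for v in p),1,col,-1)
cv2.imwrite('pics/ov.png',o)
```

```text
(no output)
```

View pics/ov.png

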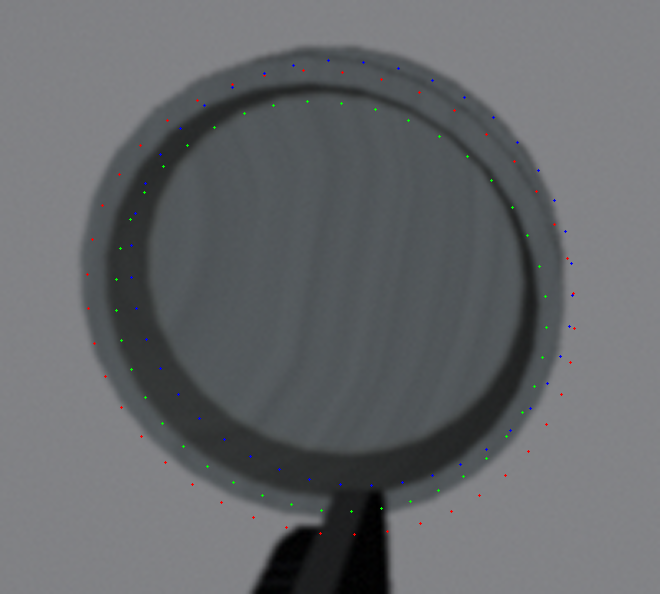

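The overlay is about 5 px low and 2 px right, so the bowl is at about (0.512, -0.285). I'll grasp and lift with that.

Run:
```python
from h import *
bc=np.array([.512,-.2848]); g=bc+.0565*L
bot.move_l(p3(g,.12),.2); bot.move_l(p3(g,.0675),.1)
st(); bot.gripper_to(0.0,60); st()
bot.move_l(p3(g,.0975),.08); bot.move_l(p3(g,.143),.12); st()
c=shot('side','s2.png'); im=cv2.cvtColor(c['pixels'],cv2.COLOR_RGB2BGR)[80:230,220:420]
cv2.imwrite('pics/s2c.png',cv2.resize(im,None,fx=3,fy=3,interpolation=cv2.INTER_CUBIC))
```

```text
t 3.22 [ 0.4943 -0.3386  0.0681] F [-0.2  0.5  0.8] open 0.0501
t 3.68 [ 0.4944 -0.3379  0.0684] F [0.7 4.9 8.9] open 0.0089
t 4.74 [ 0.4938 -0.3382  0.1425] F [-0.   0.3 -2.9] open 0.0061
```

View pics/s2c.png

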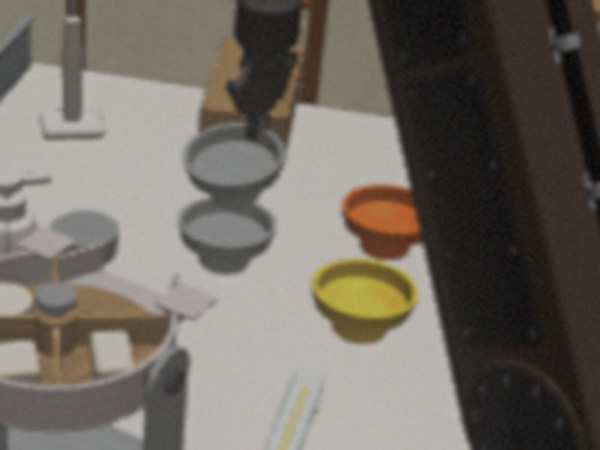

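The bowl hangs level above the spare, with its rim at crop (235,155). The spare is unmoved at (227,225). Next I place it under the lip.

Run:
```python
from h import *
a=lambda r,z:p3(hub+r*L,z)
bot.move_l(a(.29,.13),.2); bot.move_l(a(.29,.046),.15); st()
bot.move_l(a(.2135,.045),.08); st()
c0=shot('wrist','w2.png')
bot.move_l(a(.2135,.0395),.03); st(); bot.gripper_to(.03); st()
bot.move_l(a(.2135,.11),.15)
c=shot('wrist'); 
im=cv2.cvtColor(np.hstack([c0['pixels'],c['pixels']]),cv2.COLOR_RGB2BGR)
cv2.imwrite('pics/w3.png',cv2.resize(im,(800,300),interpolation=cv2.INTER_AREA));st()
d=shot('side','s3.png')
```

```text
t 6.61 [ 0.4864 -0.1492  0.0464] F [-3.4 -0.6 15.7] open 0.0067
t 7.72 [ 0.512  -0.0776  0.0466] F [ -3.6 -12.3  21.6] open 0.007
t 8.1 [ 0.5123 -0.0783  0.0417] F [ -6.5 -18.4  31.4] open 0.0071
t 8.45 [ 0.5102 -0.0754  0.0391] F [0.5 0.4 0.1] open 0.03
t 9.12 [ 0.5098 -0.0751  0.1091] F [-0.1  0.9  0.4] open 0.0303
```

View pics/w3.png

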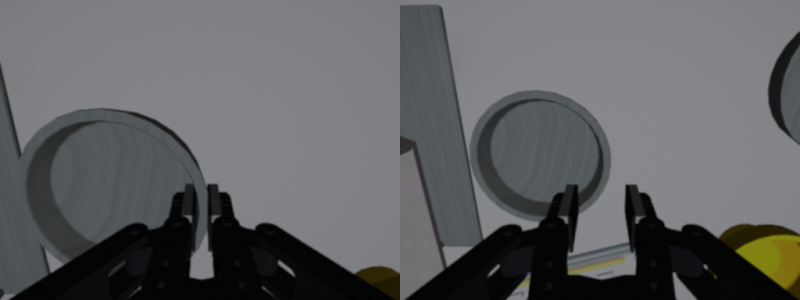

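The left image shows the bowl still gripped, and the right one shows it released and standing, rim centre at about (540,155). I'll measure it, then clear the arm and look from the top.

Run:
```python
from h import *
c=shot('wrist')
P=onz(c,(179,198),.058)[:2]; print('bowl',P,'along L',(P-hub)@L,'side',(P-hub)@S)
for k in(0,np.pi/2,-np.pi/2,np.pi):
  r=[]
  for t in(-115,-155,-198): # finger angle about hub
    th=np.radians(t); e=np.array([np.cos(th),np.sin(th)]); j=bot.solve_ik(p3(hub+.064*e,.155),q(th+k)); r.append(None if j is None else round(j[5],2))
  print(k,r)
bot.move_l(p3(hub+.25*L,.25),.25)
bot.gripper_to(0.0)
t=shot('top','t4.png');im=cv2.cvtColor(t['pixels'],cv2.COLOR_RGB2BGR)[120:250,160:390]
cv2.imwrite('pics/t4c.png',cv2.resize(im,None,fx=3.45,fy=3.45,interpolation=cv2.INTER_CUBIC));st()
```

```text
bowl [ 0.53627897 -0.03040651] along L 0.16270025820660527 side 0.010444241936293383
0 [np.float64(2.01), None, np.float64(-2.67)]
1.5707963267948966 [np.float64(0.44), np.float64(1.2), np.float64(2.04)]
-1.5707963267948966 [None, np.float64(-1.94), np.float64(-1.1)]
3.141592653589793 [np.float64(-1.13), np.float64(-0.37), np.float64(0.47)]
t 10.39 [ 0.4986 -0.1098  0.2496] F [-0.5 -0.1 -0.1] open 0.0001
```

View pics/t4c.png

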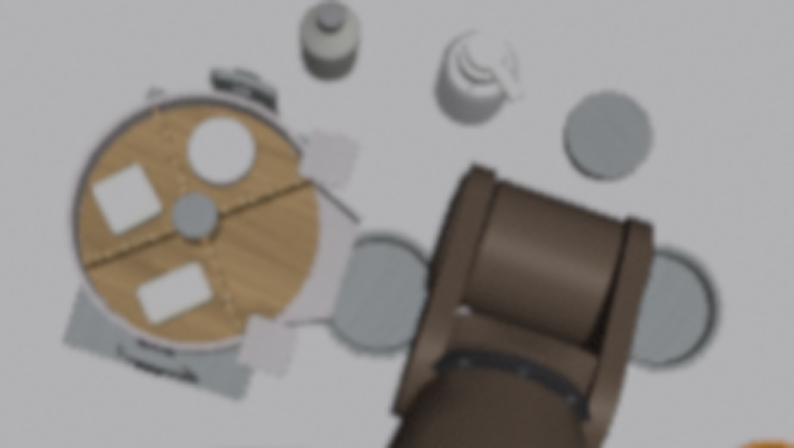

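Run:
```python
from h import *
t=shot('top')
for u,v,z in((388,294,.058),(341,263,.144)):
  P=onz(t,(160+u/3.45,120+v/3.45),z)[:2]; print(P,'L',(P-hub)@L,'S',(P-hub)@S)
```

```text
[ 0.52563679 -0.03678306] L 0.17212410915796056 S 0.0023753199109565054
[0.54394876 0.0071688 ] L 0.12463304667743749 S 0.005794862945275564
```

The bowl's axis is about 32–41 mm beyond the lip, which is marginal. I'll nudge it in by about 14 mm with shut fingers against its far side.

Run:
```python
from h import *
a=lambda r,z:p3(hub+r*L+.004*S,z)
bot.move_l(a(.275,.2),.25); bot.move_l(a(.275,.03),.2); bot.move_l(a(.25,.03),.15)
for r in(.243,.238,.234,.231,.229): bot.move_l(a(r,.03),.05); st()
bot.move_l(a(.26,.03),.15); bot.move_l(a(.26,.16),.25)
c=shot('wrist','w5.png');t=shot('top','t5.png')
im=cv2.cvtColor(np.hstack([c['pixels'],t['pixels'][90:282,160:416].repeat(2,0).repeat(2,1)]),cv2.COLOR_RGB2BGR)
cv2.imwrite('pics/w5c.png',cv2.resize(im,(800,300),interpolation=cv2.INTER_AREA))
for r in(.145,.155,.165):print(r,proj(c,p3(hub+r*L,.058)),[proj(c,p3(hub+(r+d)*L,.058)).round(0) for d in(-.06,.06)])
```

```text
t 12.43 [ 0.5047 -0.1046  0.0301] F [-1.5  0.2 -0.3] open -0.0003
t 12.68 [ 0.5063 -0.0996  0.03  ] F [ 0.7 -0.3 -0. ] open 0.0004
t 12.93 [ 0.5076 -0.0958  0.03  ] F [ 0.1 -0.1 -0. ] open -0.0001
t 13.18 [ 0.5085 -0.093   0.03  ] F [-1.  -1.  -0.9] open -0.0004
t 13.43 [ 0.5091 -0.0911  0.03  ] F [-0.2 -1.6  0.2] open -0.0003
0.145 [116.52512696 192.99843857] [array([ 44., 193.]), array([190., 193.])]
0.155 [128.76642594 192.99667009] [array([ 56., 193.]), array([203., 193.])]
0.165 [141.02757264 192.99461213] [array([ 68., 193.]), array([215., 193.])]
```

View pics/w5c.png

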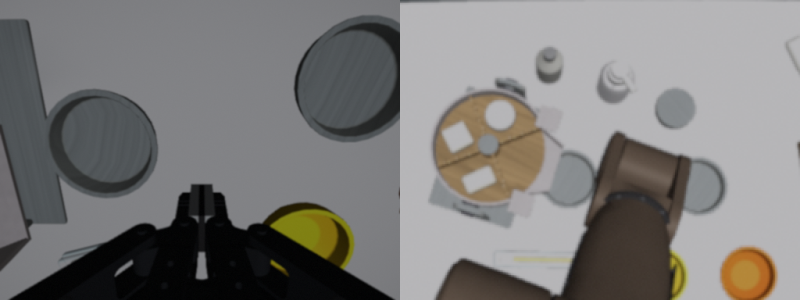

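Contact came at r≈0.23, and the wrist view gives a rim centre at r≈0.156. So the bowl stands about 25 mm beyond the lip, a few mm aside, which is good. Now the wheel: I turn it clockwise by about 83° from within the empty compartment.

```bash
cat >> h.py <<'E'
def vp(vdeg,z,r=.064,off=.0135):
    v=np.radians(vdeg); e=np.array([np.cos(v),np.sin(v)]); n=np.array([-e[1],e[0]])
    return p3(hub+r*e+off*n,z),q(v+np.pi)
def look(fn):
    t=shot('top',fn);im=cv2.cvtColor(t['pixels'],cv2.COLOR_RGB2BGR)[135:245,165:320]
    cv2.imwrite('pics/c'+fn,cv2.resize(im,None,fx=5,fy=5,interpolation=cv2.INTER_CUBIC))
E
python3 - <<'E'
from h import *
print([None if bot.solve_ik(*vp(v,z)) is None else 1 for v in(-135,-190,-244) for z in(.26,.155)])
bot.move_l(p3(hub+.26*L,.27),.25)
bot.move_ptp(*vp(-137,.26)); st()
P,o=vp(-137,.156); bot.move_l(P,.2); st()
for v in list(range(-145,-240,-9))+[-244]:
    P,o=vp(v,.156); bot.move_l(P,.1,attitude=o)
st()
P,o=vp(-238,.156); bot.move_l(P,.1,attitude=o); bot.move_l(P[:2]+[.26],.25)
bot.move_ptp(p3(hub+.09*L-.083*S*1.0,.30),q(A)) if False else None
bot.move_ptp(p3(np.array([.46,-.2]),.27),q(A)); st(); look('t6.png')
E
```

```text
[1, 1, 1, 1, 1, 1]
t 17.09 [0.5403 0.0735 0.2597] F [-0.8  0.   0.2] open -0.0001
t 17.76 [0.5409 0.0736 0.1567] F [ 0.2 -0.2 -0.1] open 0.0002
t 21.44 [0.5375 0.1785 0.1559] F [-0.1  0.   1.2] open 0.0001
t 23.69 [ 0.4603 -0.1994  0.2698] F [ 0.6 -0.6  0. ] open 0.0002
```

View pics/ct6.png

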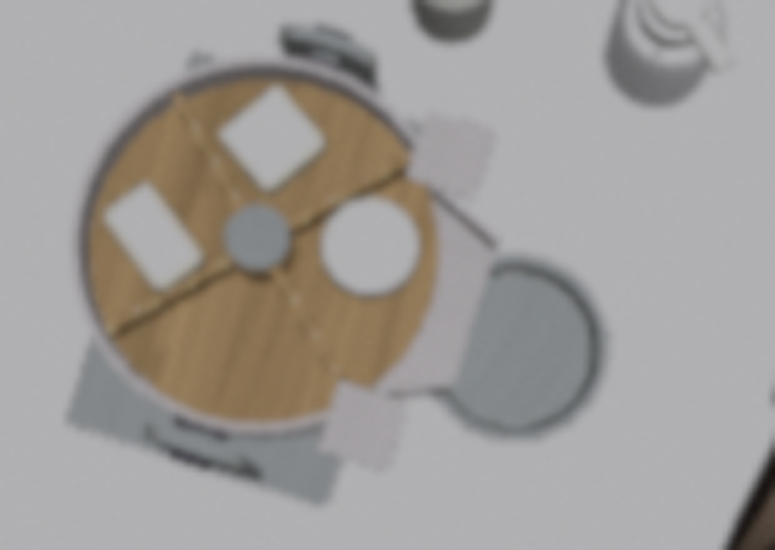

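The round soap is now in the lip compartment at crop (370,246), and the wheel is slightly short. I'll quantify that and the bowl centre at about (517,347).

Run:
```python
from h import *
t=shot('top')
f=lambda u,v,z:onz(t,(165+(u+.0)/5,135+v/5),z)[:2]
kn=f(258,238,.205);print('knob',kn)
P=f(370,246,.171)-kn;print('soap L,S',P@L,P@S)
P=f(517,347,.058)-kn;print('bowl',P@L,P@S)
for p in((110,332),(408,170),(180,97),(335,378)):
  e=f(*p,.179)-kn;print(np.degrees(np.arctan2(e[1],e[0])),np.linalg.norm(e))
e=f(459,160,.183),f(365,427,.183);d=e[0]-e[1];print('thumbs',e,np.degrees(np.arctan2(-d[0],d[1])))
```

```text
knob [0.57716635 0.12787805]
soap L,S 0.059825205449003264 0.019595516125573104
bowl 0.15956278007352537 0.001977338714984074
119.4460145791649 0.10101523371744245
-63.46106230470659 0.09585668935308009
28.18505405779902 0.10032386549307669
-151.67763154729892 0.08875235599510987
thumbs (array([0.62473684, 0.01238593]), array([0.47024429, 0.06872796])) -110.03645079288864
```

The soap sits about 20 mm to one side because the vane dragged it. I'll turn the wheel another 9° clockwise to centre it, then measure by colour mask.

```bash
cat >> h.py <<'E'
def soaps(c):
    hsv=cv2.cvtColor(c['pixels'],cv2.COLOR_RGB2HSV).astype(int); g=c['pixels'].min(2)
    k=proj(c,p3(hub,.16)); yy,xx=np.mgrid[:384,:512]
    m=((g>185)&(np.hypot(xx-k[0],yy-k[1])<60)).astype(np.uint8)
    n,_,s,ce=cv2.connectedComponentsWithStats(m)
    for i in range(1,n):
        if s[i,4]>40:
            P=onz(c,ce[i],.171)[:2]-hub; print('blob',ce[i].round(1),s[i,4],'L %.3f S %.3f'%(P@L,P@S))
E
python3 - <<'E'
from h import *
soaps(shot('top'))
bot.move_ptp(*vp(-226,.26))
P,o=vp(-226,.156); bot.move_l(P,.2)
for v in(-237,-243,-249,-254): P,o=vp(v,.156); bot.move_l(P,.1,attitude=o)
st()
P,o=vp(-246,.156); bot.move_l(P,.1,attitude=o); bot.move_l(P[:2]+[.26],.25)
bot.move_ptp([.4704,.0000,.27],q(A+np.pi)); st(); c=shot('top','t7.png'); soaps(c)
print([bot.solve_ik([.4704,.0685,z],q(A+np.pi)) is not None for z in(.25,.19,.141)])
E
```

```text
t 27.0 [0.5472 0.1848 0.156 ] F [-0.2  0.1  0.2] open -0.0001
t 30.19 [4.704e-01 1.000e-04 2.699e-01] F [-0.8 -0.2  0.2] open -0.0002
[True, True, True]
```

Run:
```python
from h import *
c=shot('top')
a=cv2.imread('pics/t6.png');print(a[184,239],a[163,217],a[183,216],a[200,215],a[220,238], a[195,255])
import re
s=open('h.py').read().replace("(g>185)","(hsv[...,2]>HV)&(hsv[...,1]<40)").replace("def soaps(c):","def soaps(c,HV=178):");open('h.py','w').write(s)
exec(s[s.index('def soaps'):]); 
for hv in(178,186,194):print(hv);soaps(c,hv)
```

```text
[178 175 176] [178 176 176] [137 134 130] [ 82 114 137] [163 161 164] [162 159 163]
178
186
194
```

Run:
```python
from h import *
for f in('t6.png','t7.png'):
  c=shot('top'); c=dict(c); c['pixels']=cv2.cvtColor(cv2.imread('pics/'+f),cv2.COLOR_BGR2RGB); print(f)
  soaps(c,168)
```

```text
t6.png
blob [208.6 179.1] 4524 L -0.030 S 0.006
blob [219.1 162. ] 183 L -0.017 S 0.064
blob [195.1 181.7] 166 L -0.065 S -0.013
blob [238.6 183.7] 237 L 0.058 S 0.020
t7.png
blob [204.2 173.5] 3986 L -0.047 S 0.018
blob [222.3 162.6] 168 L -0.007 S 0.065
blob [195.7 178.6] 147 L -0.067 S -0.004
blob [235.4 185.5] 104 L 0.051 S 0.012
```

The wheel moved as intended. The round soap is partly hidden by the arm but at S≈0.012, with the others riding along. Now I press the robot-side thumb plate.

Run:
```python
from h import *
P=[.4706,.0685]
bot.move_l(P+[.25],.25); bot.move_l(P+[.187],.2); st()
bot.move_l(P+[.165],.06); st(); bot.move_l(P+[.142],.06); st()
bot.dwell(2.0); s=st(); c=shot('side','s8.png')
bot.move_l(P+[.135],.05); st(); bot.dwell(.8)
d=shot('side','s9.png')
bot.move_l(P+[.195],.06); st(); bot.move_l(P+[.27],.25)
bot.move_ptp([.46,-.2,.28],q(A+np.pi)); st()
c=shot('top','t10.png'); soaps(c,168)
t=cv2.cvtColor(c['pixels'],cv2.COLOR_RGB2BGR)[135:245,165:320]; s=cv2.cvtColor(shot('side','s10.png')['pixels'],cv2.COLOR_RGB2BGR)[130:270,165:325]
cv2.imwrite('pics/fin.png',np.hstack([cv2.resize(t,(420,298),interpolation=3),cv2.resize(s,(340,298),interpolation=3)]))
```

```text
t 31.29 [0.471  0.0679 0.1876] F [0.  0.  0.6] open -0.0
t 31.81 [0.4712 0.0682 0.1657] F [ 0.7 -4.3  3.6] open -0.0002
t 32.34 [0.471  0.0687 0.1425] F [ 0.2 -1.7  4.7] open 0.0
t 34.34 [0.4709 0.0687 0.1427] F [-0.2 -1.7  5.6] open -0.0001
t 34.68 [0.4711 0.0687 0.1356] F [ 0.3 -1.   6. ] open 0.0004
t 36.68 [0.4704 0.0685 0.1947] F [-0.9  0.3 -0.7] open 0.0001
t 38.18 [ 0.46   -0.1992  0.2795] F [ 0.1 -0.4 -0.2] open 0.0002
blob [208.6 179.1] 4523 L -0.030 S 0.006
blob [222.3 162.6] 184 L -0.007 S 0.065
blob [195.7 178.6] 167 L -0.066 S -0.004
blob [270.1 203.3] 132 L 0.163 S -0.007
```

View pics/fin.png

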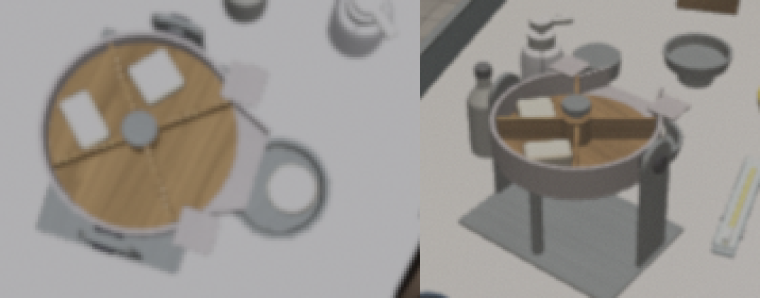

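The round soap lies in the bowl at left panel (292,187), the other two soaps are still in the carousel, the tray is level and the arm is clear. I'm handing in.

```bash
python3 -c "
from h import *
bot.close_job();st()"
```

```text
the job is handed in; nothing more can be done
the job is handed in; nothing more can be done
```

The round soap is in the bowl under the lip, and I handed the job in at about 38 s of the 56 s allowed. No verdict is reported.

**What I did:** I lifted the upper bowl off the stack by its far-side rim and stood it under the lip. I then turned the wheel clockwise in two pushes, about 83° and then about 8°, from inside the empty compartment. Pressing the thumb plate nearer the robot down 48 mm, held for about 3 s, tipped the soap out.

**Last checks:**
- **Round soap:** it lies in the bowl about 13 mm off the bowl's axis.
- **Other soaps:** the square and oblong ones are still in their compartments, about 65 mm from the wheel's axis.
- **Carousel and robot:** the tray looks level again. The arm was raised and clear of everything.
- **Spare bowl and other items:** those visible in the last view look unmoved. I did not measure them.

**What disagreed or went wrong:**
- **Bowl grip:** the bowl slipped or tilted slightly in the grip while I set it down. It touched the shelf about 5 mm early, with a force of up to about 37 N. It stood upright afterwards.
- **Bowl position:** the cameras disagreed by up to about 10 mm. The first top view put the axis about 41 mm beyond the lip and the wrist view about 32 mm. I nudged it with shut fingers; later views gave about 25 to 29 mm.
- **Round soap centring:** the arm partly hid it in the last check before tipping, so its position then was only roughly known.

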